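Put the stacking tumblers away in order

TASK

Put the tumblers away as one upright stack on the middle of the cork coaster, each one seated fully down in the one below: blue at the bottom, then white, then yellow, and red on top. The green tumbler is still in use: leave it, the tin, the mug and the glass where they stand, and tip nothing over.

Things in the scene. Friction and masses are not known exactly. Their poses are not given: they have to be found in the camera images.
- tumbler_blue: Blue open plastic tumbler, loose, 94 mm high. Origin: centre of underside, z up, yaw no matter. Foot 36 mm across, body widens to 49 mm at 56 mm up; there a shoulder steps out to a straight collar, 62 mm outside, 54 mm inside, up to the rim. Grasp across the collar. Goes lowest. Set in another tumbler, its shoulder rests on that rim, underside 38 mm above the other's, collar all showing.
- tumbler_white: White open plastic tumbler, loose, 94 mm high. Origin: centre of underside, z up, yaw no matter. Foot 36 mm across, body widens to 49 mm at 56 mm up; there a shoulder steps out to a straight collar, 62 mm outside, 54 mm inside, up to the rim. Grasp across the collar. Second from below. Set in another tumbler, its shoulder rests on that rim, underside 38 mm above the other's, collar all showing.
- tumbler_yellow: Yellow open plastic tumbler, loose, 94 mm high. Origin: centre of underside, z up, yaw no matter. Foot 36 mm across, body widens to 49 mm at 56 mm up; there a shoulder steps out to a straight collar, 62 mm outside, 54 mm inside, up to the rim. Grasp across the collar. Third from below. Set in another tumbler, its shoulder rests on that rim, underside 38 mm above the other's, collar all showing.
- tumbler_red: Red open plastic tumbler, loose, 94 mm high. Origin: centre of underside, z up, yaw no matter. Foot 36 mm across, body widens to 49 mm at 56 mm up; there a shoulder steps out to a straight collar, 62 mm outside, 54 mm inside, up to the rim. Grasp across the collar. Goes on top. Set in another tumbler, its shoulder rests on that rim, underside 38 mm above the other's, collar all showing.
- tumbler_green: Green open plastic tumbler, loose, 94 mm high. Origin: centre of underside, z up, yaw no matter. Foot 36 mm across, body widens to 49 mm at 56 mm up; there a shoulder steps out to a straight collar, 62 mm outside, 54 mm inside, up to the rim. Grasp across the collar. Still in use: stays where it is. Set in another tumbler, its shoulder rests on that rim, underside 38 mm above the other's, collar all showing.
- coaster: Round cork coaster with a dark wooden edge, 100 mm across and 8 mm thick, lying fixed on the bare worktop. Origin: centre of its underside, z up; its top is 8 mm above the origin. The stack goes on its middle. (Some tumblers stand on a fixed brown drying mat, 7 mm thick, the rest on the bare worktop.)
- tin: Bystander: small closed food tin with a pale label, 76 mm across, 58 mm high, loose. Origin: centre of its underside.
- mug: Bystander: white speckled mug with a green band, body 80 mm across, 98 mm high, handle to its own -y, 113 mm overall; loose. Origin: centre of the underside of its outline.
- glass: Bystander: clear drinking glass, 79 mm across, 90 mm high, loose. Origin: centre of its underside.
Not all that is in view belongs to the job. Leave any pink look-alike of the tumbler_red alone.

How it is judged:
At the end, for the whole second after the job is handed in: Blue stands on the coaster within 20 mm of its centre; white in blue, yellow in white, red in yellow, each 38 mm (+-4) above the one below and within 8 mm of its axis; all five tumblers upright within 0.08 rad and at rest; green within 30 mm of its start (horizontal distance between tumbler_blue and coaster below 0.02 m and z of tumbler_blue in the frame of coaster between 0.004 and 0.012 m and horizontal distance between tumbler_white and tumbler_blue below 0.008 m and z of tumbler_white in the frame of tumbler_blue between 0.034 and 0.042 m and horizontal distance between tumbler_yellow and tumbler_white below 0.008 m and z of tumbler_yellow in the frame of tumbler_white between 0.034 and 0.042 m and horizontal distance between tumbler_red and tumbler_yellow below 0.008 m and z of tumbler_red in the frame of tumbler_yellow between 0.034 and 0.042 m and angle between each of tumbler_blue, tumbler_white, tumbler_yellow, tumbler_red, tumbler_green's own z axis and vertical below 0.08 rad and linear speed of each of tumbler_blue, tumbler_white, tumbler_yellow, tumbler_red, tumbler_green below 0.02 m/s and distance of tumbler_green from where it was at the start of the episode below 0.03 m); the robot touches nothing.
It fails at once if a tumbler is tipped over (more than 35 degrees) (angle between any of tumbler_blue, tumbler_white, tumbler_yellow, tumbler_red, tumbler_green's own z axis and vertical above 0.61 rad).
It fails at once if the green tumbler is pushed away (more than 30 mm) (distance of tumbler_green from where it was at the start of the episode above 0.03 m).
It fails at once if the tin is pushed away (more than 30 mm) (distance of tin from where it was at the start of the episode above 0.03 m).
It fails at once if the mug is pushed away (more than 30 mm) (distance of mug from where it was at the start of the episode above 0.03 m).
It fails at once if the glass is pushed away (more than 30 mm) (distance of glass from where it was at the start of the episode above 0.03 m).
It also fails if it takes over 93 s, if anything falls off the work surface, if the arm or the gripper's body presses on something with over 40 N, if the wrist force passes 120 N, or if a joint passes its speed limit or range.

ROBOT

A 6-joint arm with a two-finger parallel gripper is mounted at the origin on a cart in front of the work surface, level with it; the furniture and walls round the work are solid. World frame = base frame: x ahead of the robot, y to its left, z up, the work surface at z = 0. Lengths are in m, angles in rad, forces in N, time in s.
With the tool pointing down it reaches from about 0.2 to 0.875 m from the base axis. Payload 3.4 kg.
Tool frame: the origin (TCP) lies on the centre line of the jaws, within the pads' length; the fingertips stand 11 mm ahead of it and the grasp point (between the pads) lies 8 mm behind it; z points along the fingers, y is the line along which they close (so a half turn about z gives the same grasp; the last joint's range is limited). The gripper opens to 94 mm and grips with 3 to 60 N. Pads are 16 mm wide; open, the fingers measure 119 mm over their backs; the gripper's body (75 mm by 177 mm) begins 78 mm behind the grasp point.
Start: joints at [1.226, 0.276, 1.505, -0, 1.361, -0.121], TCP at [0.128, 0.561, 0.216] pointing down, gripper open.
Joint ranges: [-2.89, 2.89], [-0.75, 2.08], [0.22, 2.7], [-1.18, 4.32], [0.11, 2.71], [-2.7, 2.7]. Speed limits (rad/s): [2.57, 2.57, 3.14, 3.14, 3.14, 3.14].

INTERFACE

Orientations are given as a unit quaternion [w, x, y, z].
In Python, from rig import telemetry, imaging, env gives the robot as it stands. The module is installed in compiled form; this text tells all that it offers.
- The arm moves only by the tool send_rows, never from a script. Its argument "deltas" is a list that holds one entry, the list of rows, each a list of 6 numbers: the shift along the tool's x, y, z as a fraction of full scale, then the turn, a rotation vector about the tool's x, y, z as a fraction of full scale. A call has exactly 10 rows; each row is the pose to reach, as a shift and turn from the pose commanded when the call began, along the tool's axes at that moment; what a row does not reach only later rows make up. Full scale, the value 1, is 200 mm for a shift and 120 degrees for a turn. A row lasts 1/12 s, in which the tool goes at most 41.7 mm and 7.16 degrees, less where a joint would pass 70% of its speed; a pose out of reach is approached as far as the arm can. A call with a number of a shift or a turn outside -1 to 1 is refused whole. A call with a gripper value outside its range is refused whole. "fingers" is the opening, from 0 (shut) to 1 (fully open), set as the call begins (left out, the last holds). The fingers move at their own pace and stop on an object; "squeeze" is the grip in N (left out, the last holds). Time passes only in rows, so rows that repeat a pose let the fingers close, or fill a call up. It gives the time, the measured TCP pose, the force, the opening and the grip force at its end, in the units of the state.
- telemetry.state(): the state, without advancing time (a new reading comes with each control period).
- imaging.read_camera(name): name is "scene" or "top" or "wrist"; returns a dict with "frame" (480x640x3 uint8, red, green, blue), "camera_matrix" (3x3 intrinsics, pixels), "k1" (the pictures are not rectified: a ray, as slopes to the right and down, at radius r is drawn at 1 + k1 r^2 times it, then the intrinsics apply), "pose" (4x4, takes a point from camera to world coordinates); the wrist camera has in their place "hand_eye" (4x4, takes a point from camera to tool coordinates, whose origin is the TCP and whose axes are the flange's). Camera axes: x right, y up, looking along -z (the intrinsics and any distortion apply to the point x, -y, -z); pixel columns grow to the right and rows downward; lengths in m; the calibration is good to about 2 mm. A picture is of the moment at which its call begins: read the wrist's pose just before it. There is no depth.
- env.finish_job(): hands the job in; it is judged then, once.
The state is a dict: "time_s": time; "joints": joint angles; "qvel": joint speeds; "tau": joint torques, N m; "tcp_pos": TCP position; "tcp_rot": TCP orientation; "contact_force": force on the tool from outside, world axes, zero at the start; "wrist_torque": the same for the moment, N m; "grip_width": finger opening in m; "grasp_force": force on a finger pad.
Only numpy, scipy, OpenCV 4.12 (cv2) and the standard library are available. Lean on these libraries where they do the work, as an engineer would, in place of code of your own. Each camera call takes 0.05 s, during which the arm holds its last target. There are 200 camera calls.

## Working session

There is one attempt and no reset: what is moved stays moved. The work goes in short steps, Python scripts to look and compute and a tool call to move; the robot and the scene stay as the last step left them, time stands still between calls to the robot, and variables do not carry over. Pictures are saved under pics/ and viewed, at most 14 in all, crops included, and the job is handed in when it is done.

Besides the shell and the picture viewer there is one more tool, called in YAML: its name, and indented under it one key for each argument. send_rows: Moves the arm, as the interface text tells. Its arguments: {"type":"object","properties":{"deltas":{"type":"array","items":{"type":"array","items":{"type":"array","items":{"type":"number"}}}},"fingers":{"type":"number"},"squeeze":{"type":"number"}},"required":["deltas"]}

```bash
mkdir -p pics
python3 - <<'E'
from rig import telemetry, imaging
import cv2,numpy as np
s=telemetry.state()
for k in("time_s","tcp_pos","tcp_rot","grip_width"):print(k,s[k])
for n in("scene","top"):
    r=imaging.read_camera(n);cv2.imwrite(f"pics/{n}0.png",r["frame"][:,:,::-1])
    print(n,np.round(r["camera_matrix"],1).tolist(),r["k1"],np.round(r["pose"],3).tolist())
E
```

```text
time_s 0.0
tcp_pos [0.12744502 0.56016575 0.2156361 ]
tcp_rot [-1.93654963e-04  1.11651779e-01  9.93747013e-01 -8.46528485e-04]
grip_width 0.0939937997462544
scene [[563.2, 0.0, 309.1], [0.0, 563.2, 250.6], [0.0, 0.0, 1.0]] 0.009369772109687915 [[0.5, 0.45, -0.74, -0.394], [-0.866, 0.281, -0.414, -0.497], [0.022, 0.847, 0.53, 0.768], [0.0, 0.0, 0.0, 1.0]]
top [[523.7, 0.0, 323.2], [0.0, 523.7, 236.2], [0.0, 0.0, 1.0]] -0.09789653896686659 [[-0.028, 0.993, -0.111, 0.498], [-0.999, -0.031, -0.023, 0.055], [-0.026, 0.11, 0.994, 1.173], [0.0, 0.0, 0.0, 1.0]]
```

View pics/scene0.png

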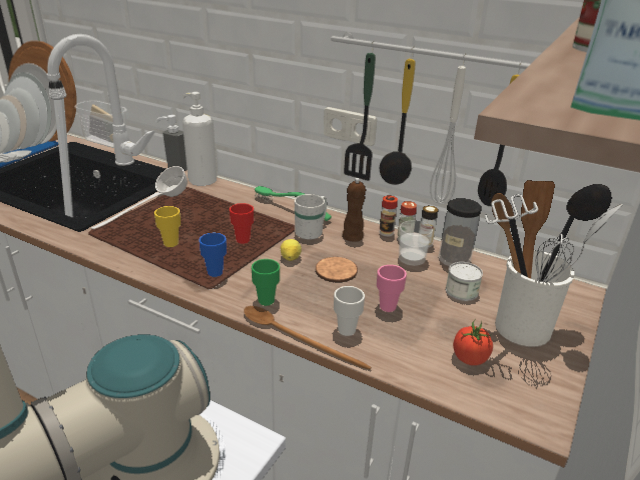

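View pics/top0.png

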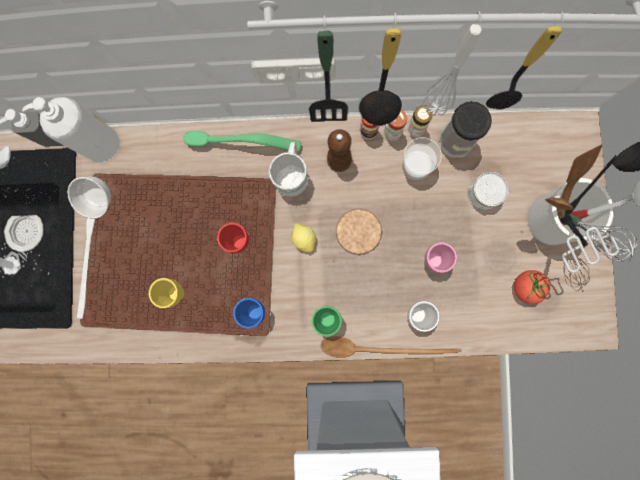

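The scene view shows all the items. In the top view the positions are:

| Item | Pixel position |
|---|---|
| Red | (232,237) |
| Yellow | (164,293) |
| Blue | (249,313) |
| Green | (327,321) |
| White | (424,317) |
| Pink decoy | (441,258) |
| Coaster | (359,231) |
| Mug | (289,175) |
| Glass | (421,159) |
| Tin | (489,191) |

I'll measure the tumblers and the coaster roughly from these, and square the tool up to the world axes first.

```bash
cat > h.py <<'E'
import numpy as np,cv2
from rig import telemetry,imaging
from scipy.spatial.transform import Rotation as Ro
def tool():
    s=telemetry.state();q=s["tcp_rot"];T=np.eye(4)
    T[:3,:3]=Ro.from_quat([q[1],q[2],q[3],q[0]]).as_matrix();T[:3,3]=s["tcp_pos"];return s,T
def cam(n):
    s,T=tool();r=imaging.read_camera(n)
    return r["frame"],r["camera_matrix"],r["k1"],(T@r["hand_eye"] if n=="wrist" else r["pose"])
def cast(uv,c,z):
    _,K,k,P=c;uv=np.float64(uv).reshape(-1,1,2)
    m=cv2.undistortPoints(uv,K,np.array([k,0,0,0.]))[:,0]
    d=np.c_[m[:,0],-m[:,1],-np.ones(len(m))]@P[:3,:3].T;o=P[:3,3]
    return o+d*((z-o[2])/d[:,2])[:,None]
def mask(f,col):
    h=cv2.cvtColor(f,cv2.COLOR_RGB2HSV);H,S,V=cv2.split(h)
    if col=="white":m=(S<45)&(V>95)
    elif col=="red":m=((H<6)|(H>174))&(S>150)&(V>50)
    else:
        lo,hi={"blue":(105,125),"yellow":(22,35),"green":(55,85),"cork":(5,20)}[col];m=(H>=lo)&(H<=hi)&(S>(90 if col=="cork" else 120))&(V>40)
    return m.astype(np.uint8)
def blob(m,seed):
    m=cv2.morphologyEx(m,cv2.MORPH_CLOSE,np.ones((5,5)))
    cs,_=cv2.findContours(m,cv2.RETR_EXTERNAL,cv2.CHAIN_APPROX_NONE)
    cs=[c for c in cs if cv2.contourArea(c)>150]
    return min(cs,key=lambda c:abs(cv2.pointPolygonTest(c,seed,True)) if cv2.pointPolygonTest(c,seed,False)<0 else 0)
def circ(c,cn,z):
    p=cast(cn[:,0].astype(float),c,z);(x,y),r=cv2.minEnclosingCircle((p[:,:2]*1000).astype(np.float32))
    b=(p.max(0)-p.min(0))[:2]*1000;return np.round([x,y,r],1),np.round(b,1)
E
python3 - <<'E'
from h import *
c=cam("top")
for n,s,z in[("blue",(249,313),.101),("yellow",(164,293),.101),("red",(232,237),.101),("green",(327,321),.094),("white",(424,317),.094),("cork",(359,231),.008)]:
    cn=blob(mask(c[0],n),s);print(n,circ(c,cn,z),cv2.contourArea(cn))
for n,uv,z in[("pink",(441,257),.094),("mug",(289,175),.098),("glass",(421,159),.09),("tin",(489,191),.058),("lemon",(303,237),.02),("mill",(340,140),.13)]:print(n,cast([uv],c,z).round(3))
E
```

```text
blue (array([464.2, 236. ,  31.8]), array([59.2, 62. ])) 677.5
yellow (array([510.4, 408.6,  37.3]), array([60.2, 72.4])) 772.5
red (array([620.2, 266.5,  33.7]), array([61.3, 63. ])) 698.0
green (array([443.9,  77.8,  28.1]), array([53.1, 55.4])) 545.0
white (array([ 449.6, -121.9,   35.4]), array([63.2, 70.1])) 781.0
cork (array([633.3,   2.2,  50.6]), array([ 61.4, 100.9])) 199.5
pink [[ 0.567 -0.162  0.094]]
mug [[0.749 0.147 0.098]]
glass [[ 0.776 -0.132  0.09 ]]
tin [[ 0.709 -0.282  0.058]]
lemon [[0.626 0.126 0.02 ]]
mill [[0.811 0.038 0.13 ]]
```

send_rows:
  deltas:
    - [[0,0,0,0,0,0],[0,0,0,0,0,0.0],[0,0,0,0,0,0],[0,0,0,0,0,0],[0,0,0,0,0,0],[0,0,0,0,0,0],[0,0,0,0,0,0],[0,0,0,0,0,0],[0,0,0,0,0,0],[0,0,0,0,0,0]]
  fingers: 1
  squeeze: 15

```text
time_s: 0.98
tcp_pos: [0.1276, 0.5607, 0.2165]
tcp_rot: [0.0, 0.112, 0.994, 0.0]
contact_force: [0.7, 0.3, -1.0]
grip_width: 0.0935
grasp_force: 0.0
```

send_rows:
  deltas:
    - [[-0.05,-0.03,-0.05,0,0,-0.01],[-0.15,-0.1,-0.1,0,0,-0.02],[-0.28,-0.18,-0.15,0,0,-0.035],[-0.41,-0.26,-0.2,0,0,-0.05],[-0.54,-0.34,-0.25,0,0,-0.065],[-0.67,-0.42,-0.3,0,0,-0.08],[-0.78,-0.5,-0.32,0,0,-0.09],[-0.88,-0.56,-0.32,0,0,-0.107],[-0.94,-0.6,-0.32,0,0,-0.107],[-0.96,-0.61,-0.32,0,0,-0.107]]

```text
time_s: 1.82
tcp_pos: [0.2892, 0.3975, 0.2808]
tcp_rot: [0.001, 0.001, 1.0, -0.0]
contact_force: [-0.1, -0.5, 0.9]
grip_width: 0.0942
grasp_force: 0.0
```

Run:
```python
from h import *
print(tool()[1].round(3)); r=imaging.read_camera("wrist");print(np.round(r["hand_eye"],3),r["camera_matrix"][0,0],r["k1"])
```

```text
[[-1.     0.002  0.001  0.289]
 [ 0.002  1.    -0.     0.398]
 [-0.001 -0.    -1.     0.281]
 [ 0.     0.     0.     1.   ]]
[[ 0.001  0.968  0.253  0.073]
 [ 1.    -0.001 -0.    -0.001]
 [ 0.     0.253 -0.968 -0.168]
 [ 0.     0.     0.     1.   ]] 415.8216780033922 -0.013522306273734902
```

send_rows:
  deltas:
    - [[-0.05,-0.05,0,0,0,0],[-0.15,-0.14,0,0,0,0],[-0.28,-0.26,0,0,0,0],[-0.41,-0.38,0,0,0,0],[-0.54,-0.5,0,0,0,0],[-0.66,-0.62,0,0,0,0],[-0.76,-0.71,0,0,0,0],[-0.84,-0.78,0,0,0,0],[-0.87,-0.81,0,0,0,0],[-0.87,-0.81,0,0,0,0]]

```text
time_s: 2.7
tcp_pos: [0.4626, 0.237, 0.28]
tcp_rot: [-0.0, 0.001, 1.0, 0.0]
contact_force: [0.5, -0.3, -0.4]
grip_width: 0.0938
grasp_force: 0.0
```

```bash
cat >> h.py <<'E'
def look(col,z,guess):
    """rim centre from the wrist view: far edge - 31 mm in x, middle in y; prints tool-axis deltas to it in units of 200 mm"""
    c=cam("wrist");P=c[3];d=P[:3,:3].T@(np.r_[guess,z]-P[:3,3])
    uv=cv2.projectPoints(np.array([[d[0],-d[1],-d[2]]]),np.zeros(3),np.zeros(3),c[1],np.array([c[2],0,0,0.]))[0].ravel()
    cn=blob(mask(c[0],col),tuple(map(float,uv)));p=cast(cn[:,0].astype(float)+0.0,c,z)
    ext=(p.max(0)-p.min(0))[:2];ctr=np.r_[p[:,0].max()-.031,(p[:,1].max()+p[:,1].min())/2]
    T=tool()[1];f=T[:3,:3].T@(np.r_[ctr,T[2,3]]-T[:3,3])/.2
    print(col,"px",uv.round(),"ctr",ctr.round(4),"ext",ext.round(4),"tcp",T[:3,3].round(4),"delta",f.round(3),"tilt",T[:2,2].round(4));return c
E
python3 - <<'E'
from h import *
c=look("blue",.101,(.464,.236));cv2.imwrite("pics/w1.png",c[0][:,:,::-1])
E
```

```text
blue px [318. 215.] ctr [0.464  0.2373] ext [0.0634 0.0598] tcp [0.4615 0.2378 0.2801] delta [-0.013 -0.003 -0.   ] tilt [-0.0014  0.0008]
```

View pics/w1.png

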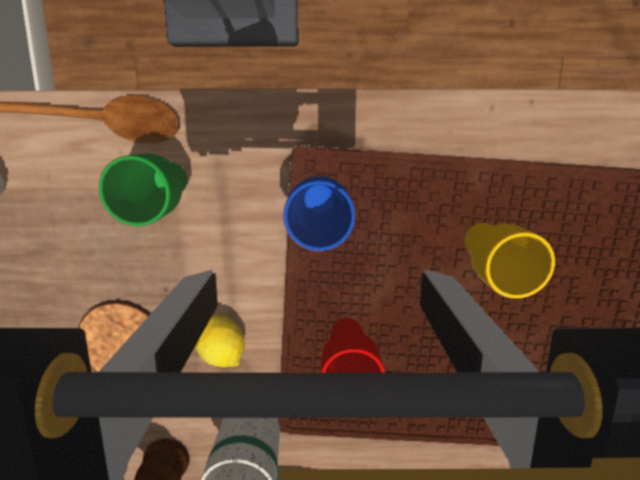

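Blue's rim is at pixel (320,215), centred between the fingers. The fingers' path down is clear, since green and yellow are far to the sides.

send_rows:
  deltas:
    - [[0,0,0.05,0,0,0],[-0.01,0,0.17,0,0,0],[-0.01,0,0.31,0,0,0],[-0.01,0,0.46,0,0,0],[-0.01,0,0.61,0,0,0],[-0.01,0,0.75,0,0,0],[-0.01,0,0.87,0,0,0],[-0.01,0,0.96,0,0,0],[-0.01,0,1.0,0,0,0],[-0.01,0,1.0,0,0,0]]

```text
time_s: 3.58
tcp_pos: [0.4611, 0.2377, 0.0785]
tcp_rot: [-0.002, -0.001, 1.0, -0.001]
contact_force: [0.4, 0.1, -0.5]
grip_width: 0.0935
grasp_force: 0.0
```

send_rows:
  deltas:
    - [[0,0,0,0,0,0],[0,0,0,0,0,0],[0,0,0,0,0,0],[0,0,0,0,0,0],[0,0,0,0,0,0],[0,0,0,0,0,0],[0,0,0,0,0,0],[0,0,0,0,0,0],[0,0,0,0,0,0],[0,0,0,0,0,0]]
  fingers: 0
  squeeze: 15

```text
time_s: 4.42
tcp_pos: [0.4643, 0.2374, 0.0812]
tcp_rot: [0.001, -0.0, 1.0, 0.0]
contact_force: [-0.6, -0.1, 5.2]
grip_width: 0.0618
grasp_force: 15.0
```

send_rows:
  deltas:
    - [[0,0,-0.05,0,0,0],[0,0,-0.15,0,0,0],[0,0,-0.27,0,0,0],[0,0,-0.4,0,0,0],[0,0,-0.53,0,0,0],[0,0,-0.65,0,0,0],[0,0,-0.75,0,0,0],[0,0,-0.82,0,0,0],[0,0,-0.85,0,0,0],[0,0,-0.85,0,0,0]]

```text
time_s: 5.25
tcp_pos: [0.4644, 0.2373, 0.2519]
tcp_rot: [0.001, -0.0, 1.0, 0.0]
contact_force: [0.5, -1.1, -0.1]
grip_width: 0.0616
grasp_force: 15.0
```

Run:
```python
from h import *
c=cam("top");g=cv2.cvtColor(c[0],cv2.COLOR_RGB2GRAY)
h=cv2.HoughCircles(cv2.medianBlur(g,3)[190:275,315:400],cv2.HOUGH_GRADIENT,1,100,param1=100,param2=12,minRadius=18,maxRadius=27)
print(h); u,v,r=h[0,0]+[315,190,0]
print(cast([(u,v),(u-r,v),(u+r,v),(u,v-r),(u,v+r),(359,231)],c,.008).round(4)); print(tool()[1].round(4))
```

```text
[[[43.5 40.5 21.8]]]
[[ 6.378e-01  1.900e-03  8.000e-03]
 [ 6.393e-01  5.070e-02  8.000e-03]
 [ 6.363e-01 -4.690e-02  8.000e-03]
 [ 6.872e-01  1.000e-04  8.000e-03]
 [ 5.889e-01  3.600e-03  8.000e-03]
 [ 6.366e-01  8.000e-04  8.000e-03]]
[[-1.000e+00 -2.000e-04  3.000e-04  4.637e-01]
 [-2.000e-04  1.000e+00  1.000e-04  2.371e-01]
 [-3.000e-04  1.000e-04 -1.000e+00  2.506e-01]
 [ 0.000e+00  0.000e+00  0.000e+00  1.000e+00]]
```

send_rows:
  deltas:
    - [[-0.03,-0.04,0,0,0,0],[-0.09,-0.12,0,0,0,0],[-0.17,-0.23,0,0,0,0],[-0.25,-0.34,0,0,0,0],[-0.34,-0.46,0,0,0,0],[-0.42,-0.57,0,0,0,0],[-0.5,-0.68,0,0,0,0],[-0.57,-0.77,0,0,0,0],[-0.61,-0.83,0,0,0,0],[-0.63,-0.86,0,0,0,0]]

```text
time_s: 6.13
tcp_pos: [0.5904, 0.0629, 0.2487]
tcp_rot: [-0.001, 0.001, 1.0, -0.0]
contact_force: [0.0, -0.9, -1.0]
grip_width: 0.0619
grasp_force: 15.0
```

send_rows:
  deltas:
    - [[-0.03,-0.04,0,0,0,0],[-0.09,-0.12,0,0,0,0],[-0.15,-0.2,0.02,0,0,0],[-0.2,-0.27,0.06,0,0,0],[-0.23,-0.31,0.13,0,0,0],[-0.237,-0.32,0.22,0,0,0],[-0.237,-0.32,0.32,0,0,0],[-0.237,-0.32,0.42,0,0,0],[-0.237,-0.32,0.48,0,0,0],[-0.237,-0.32,0.5,0,0,0]]

```text
time_s: 6.97
tcp_pos: [0.6355, 0.0011, 0.1469]
tcp_rot: [-0.003, -0.0, 1.0, 0.0]
contact_force: [-0.9, 0.1, -0.8]
grip_width: 0.0619
grasp_force: 15.0
```

Run:
```python
from h import *
c=cam("wrist");cv2.imwrite("pics/w2.png",c[0][:,:,::-1]);print(tool()[1][:3,3].round(4))
```

```text
[0.6359 0.0012 0.1475]
```

View pics/w2.png

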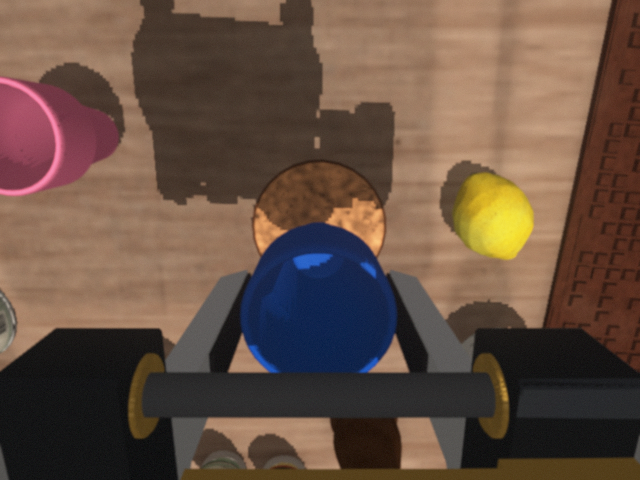

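Blue is in hand over the coaster. The coaster's near edge is at row 160, centred on column 319, so its centre is about x 0.635, which fits. I'll lower blue onto it.

send_rows:
  deltas:
    - [[0,0,0.03,0,0,0],[0,0,0.08,0,0,0],[0,0,0.14,0,0,0],[0,0,0.2,0,0,0],[0,0,0.25,0,0,0],[0,0,0.29,0,0,0],[0,0,0.31,0,0,0],[0,0,0.32,0,0,0],[0,0,0.33,0,0,0],[0,0,0.33,0,0,0]]

```text
time_s: 7.85
tcp_pos: [0.6375, 0.0012, 0.0845]
tcp_rot: [0.0, -0.0, 1.0, 0.0]
contact_force: [0.2, 0.3, -1.0]
grip_width: 0.0616
grasp_force: 15.0
```

Run:
```python
from h import *
for i in range(3):
  s,T=tool();print(T[:3,3].round(4),np.round(s["contact_force"],1)); imaging.read_camera("wrist")
```

```text
[0.6375 0.0012 0.0845] [ 0.2  0.3 -1. ]
[0.6376 0.0012 0.0848] [0.7 0.2 0.2]
[0.6377 0.0012 0.085 ] [-0.1  0.2  0.3]
```

send_rows:
  deltas:
    - [[0,0,0.005,0,0,0],[0,0,0.01,0,0,0],[0,0,0.015,0,0,0],[0,0,0.015,0,0,0],[0,0,0.015,0,0,0],[0,0,0.015,0,0,0],[0,0,0.015,0,0,0],[0,0,0.015,0,0,0],[0,0,0.015,0,0,0],[0,0,0.015,0,0,0]]

```text
time_s: 8.83
tcp_pos: [0.6375, 0.0012, 0.0821]
tcp_rot: [0.0, -0.0, 1.0, -0.0]
contact_force: [-1.2, -0.7, 6.3]
grip_width: 0.0619
grasp_force: 15.0
```

send_rows:
  deltas:
    - [[0,0,0,0,0,0],[0,0,0,0,0,0],[0,0,0,0,0,0],[0,0,0,0,0,0],[0,0,0,0,0,0],[0,0,0,0,0,0],[0,0,0,0,0,0],[0,0,0,0,0,0],[0,0,-0.03,0,0,0],[0,0,-0.06,0,0,0]]
  fingers: 1

```text
time_s: 9.67
tcp_pos: [0.637, 0.0013, 0.0936]
tcp_rot: [-0.0, -0.0, 1.0, 0.0]
contact_force: [-0.3, -0.3, 0.1]
grip_width: 0.0939
grasp_force: 0.0
```

send_rows:
  deltas:
    - [[0,0,-0.06,0,0,0],[0,0,-0.16,0,0,0],[0,0,-0.28,0,0,0],[0,0,-0.42,0,0,0],[0,0,-0.56,0,0,0],[0,0,-0.7,0,0,0],[0,0,-0.82,0,0,0],[0,0,-0.9,0,0,0],[0,0,-0.94,0,0,0],[0,0,-0.95,0,0,0]]

```text
time_s: 10.5
tcp_pos: [0.638, 0.0011, 0.286]
tcp_rot: [0.002, -0.0, 1.0, -0.0]
contact_force: [1.0, 0.1, -0.6]
grip_width: 0.0941
grasp_force: 0.0
```

send_rows:
  deltas:
    - [[0.05,-0.03,0,0,0,0],[0.15,-0.1,0,0,0,0],[0.28,-0.18,0,0,0,0],[0.42,-0.27,0,0,0,0],[0.56,-0.36,0,0,0,0],[0.7,-0.45,0,0,0,0],[0.82,-0.53,0,0,0,0],[0.9,-0.59,0,0,0,0],[0.93,-0.61,0,0,0,0],[0.94,-0.615,0,0,0,0]]

```text
time_s: 11.33
tcp_pos: [0.4474, -0.1221, 0.2825]
tcp_rot: [-0.001, 0.001, 1.0, 0.0]
contact_force: [0.7, 0.6, -0.7]
grip_width: 0.0942
grasp_force: 0.0
```

Run:
```python
from h import *
c=look("white",.094,(.448,-.12));cv2.imwrite("pics/w3.png",c[0][:,:,::-1])
t=cam("top");print(circ(t,blob(mask(t[0],"blue"),(359,231)),.102))
```

```text
white px [321. 212.] ctr [ 0.4468 -0.1226] ext [0.0605 0.0596] tcp [ 0.4482 -0.1219  0.2827] delta [ 0.007 -0.004  0.   ] tilt [-0.0012  0.0009]
(array([635.7,   3.2,  30.6]), array([58.7, 56.2]))
```

View pics/w3.png

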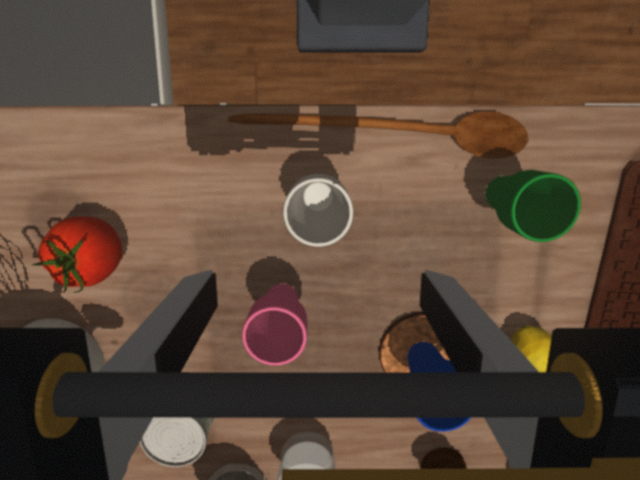

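White's rim is at pixel (318,212), centred between the fingers, and nothing is in the fingers' way. Blue stands on the coaster.

send_rows:
  deltas:
    - [[0,0,0.05,0,0,0],[0.004,-0.002,0.17,0,0,0],[0.004,-0.002,0.31,0,0,0],[0.004,-0.002,0.46,0,0,0],[0.004,-0.002,0.61,0,0,0],[0.004,-0.002,0.75,0,0,0],[0.004,-0.002,0.87,0,0,0],[0.004,-0.002,0.96,0,0,0],[0.004,-0.002,0.99,0,0,0],[0.004,-0.002,1.0,0,0,0]]

```text
time_s: 12.27
tcp_pos: [0.448, -0.1211, 0.0815]
tcp_rot: [-0.002, -0.001, 1.0, 0.001]
contact_force: [-0.0, 0.5, 0.1]
grip_width: 0.0938
grasp_force: 0.0
```

send_rows:
  deltas:
    - [[0,0,0.01,0,0,0],[0,0,0.03,0,0,0],[0,0,0.045,0,0,0],[0,0,0.045,0,0,0],[0,0,0.045,0,0,0],[0,0,0.045,0,0,0],[0,0,0.045,0,0,0],[0,0,0.045,0,0,0],[0,0,0.045,0,0,0],[0,0,0.045,0,0,0]]

```text
time_s: 13.1
tcp_pos: [0.4485, -0.1222, 0.0745]
tcp_rot: [0.0, -0.0, 1.0, 0.0]
contact_force: [-0.7, 0.1, -0.4]
grip_width: 0.0936
grasp_force: 0.0
```

send_rows:
  deltas:
    - [[0,0,0,0,0,0],[0,0,0,0,0,0],[0,0,0,0,0,0],[0,0,0,0,0,0],[0,0,0,0,0,0],[0,0,0,0,0,0],[0,0,0,0,0,0],[0,0,0,0,0,0],[0,0,0,0,0,0],[0,0,0,0,0,0]]
  fingers: 0

```text
time_s: 13.93
tcp_pos: [0.4485, -0.1222, 0.0744]
tcp_rot: [-0.0, -0.0, 1.0, 0.0]
contact_force: [-0.3, -0.7, -1.2]
grip_width: 0.0627
grasp_force: 15.0
```

send_rows:
  deltas:
    - [[0,0,-0.05,0,0,0],[0,0,-0.17,0,0,0],[0,0,-0.31,0,0,0],[0,0,-0.46,0,0,0],[0,0,-0.61,0,0,0],[0,0,-0.75,0,0,0],[0,0,-0.87,0,0,0],[0,0,-0.96,0,0,0],[0,0,-0.99,0,0,0],[0,0,-1.0,0,0,0]]

```text
time_s: 14.77
tcp_pos: [0.4489, -0.1224, 0.2754]
tcp_rot: [0.001, -0.0, 1.0, -0.0]
contact_force: [0.3, 0.5, -1.8]
grip_width: 0.0627
grasp_force: 15.0
```

send_rows:
  deltas:
    - [[-0.05,0.03,0,0,0,0],[-0.15,0.1,0,0,0,0],[-0.28,0.18,0,0,0,0],[-0.42,0.27,0,0,0,0],[-0.56,0.36,0,0,0,0],[-0.7,0.45,0,0,0,0],[-0.82,0.53,0,0,0,0],[-0.9,0.585,0,0,0,0],[-0.94,0.61,0,0,0,0],[-0.948,0.617,0,0,0,0]]

```text
time_s: 15.6
tcp_pos: [0.6389, 0.0028, 0.2716]
tcp_rot: [-0.002, -0.001, 1.0, 0.0]
contact_force: [-0.3, 0.1, -0.0]
grip_width: 0.0629
grasp_force: 15.0
```

send_rows:
  deltas:
    - [[0,0,0.05,0,0,0],[0,0,0.1,0,0,0],[0,0,0.15,0,0,0],[0,0,0.2,0,0,0],[0,0,0.24,0,0,0],[0,0,0.25,0,0,0],[0,0,0.25,0,0,0],[0,0,0.25,0,0,0],[0,0,0.25,0,0,0],[0,0,0.25,0,0,0]]

```text
time_s: 16.43
tcp_pos: [0.6385, 0.0012, 0.2252]
tcp_rot: [0.001, -0.0, 1.0, -0.0]
contact_force: [0.4, 0.2, -1.1]
grip_width: 0.063
grasp_force: 15.0
```

Run:
```python
from h import *
for i in range(3):
  s,T=tool();print(T[:3,3].round(4),np.round(s["contact_force"],1)); c=cam("wrist")
cv2.imwrite("pics/w4.png",c[0][:,:,::-1])
```

```text
[0.6385 0.0012 0.2252] [ 0.4  0.2 -1.1]
[0.6384 0.0012 0.2251] [ 0.8  0.6 -1.7]
[0.6384 0.0012 0.225 ] [ 0.5 -0.1 -1.3]
```

View pics/w4.png

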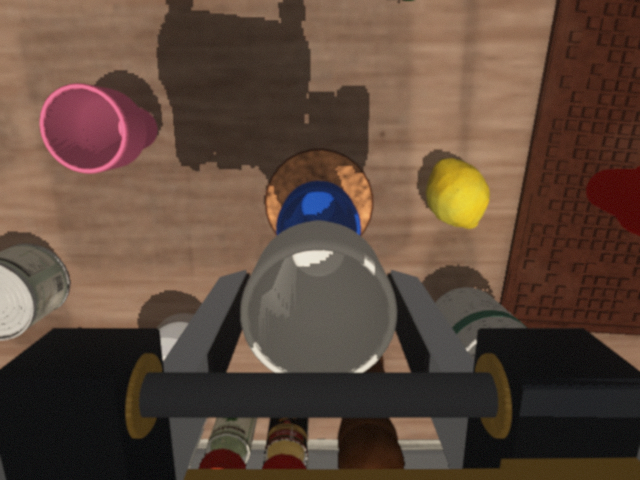

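White's collar is at (320,300) and sits in line with blue's rim below it (columns 277–361) and the coaster (columns 265–373). I'll lower white into blue.

send_rows:
  deltas:
    - [[0,0,0.05,0,0,0],[0,0,0.12,0,0,0],[0,0,0.2,0,0,0],[0,0,0.28,0,0,0],[0,0,0.35,0,0,0],[0,0,0.41,0,0,0],[0,0,0.46,0,0,0],[0,0,0.49,0,0,0],[0,0,0.5,0,0,0],[0,0,0.51,0,0,0]]

```text
time_s: 17.42
tcp_pos: [0.6382, 0.0013, 0.1223]
tcp_rot: [0.0, -0.0, 1.0, 0.0]
contact_force: [-0.2, -1.2, -1.1]
grip_width: 0.0626
grasp_force: 15.0
```

send_rows:
  deltas:
    - [[0,0,0.005,0,0,0],[0,0,0.01,0,0,0],[0,0,0.015,0,0,0],[0,0,0.015,0,0,0],[0,0,0.015,0,0,0],[0,0,0.015,0,0,0],[0,0,0.015,0,0,0],[0,0,0.015,0,0,0],[0,0,0.015,0,0,0],[0,0,0.015,0,0,0]]

```text
time_s: 18.25
tcp_pos: [0.6387, 0.0013, 0.1204]
tcp_rot: [0.001, -0.0, 1.0, 0.0]
contact_force: [0.1, -0.1, 6.1]
grip_width: 0.063
grasp_force: 15.0
```

send_rows:
  deltas:
    - [[0,0,0,0,0,0],[0,0,0,0,0,0],[0,0,0,0,0,0],[0,0,0,0,0,0],[0,0,0,0,0,0],[0,0,0,0,0,0],[0,0,0,0,0,0],[0,0,0,0,0,0],[0,0,-0.03,0,0,0],[0,0,-0.06,0,0,0]]
  fingers: 1

```text
time_s: 19.08
tcp_pos: [0.6378, 0.0012, 0.1316]
tcp_rot: [-0.0, -0.0, 1.0, 0.0]
contact_force: [0.4, -0.3, 0.2]
grip_width: 0.0939
grasp_force: 0.0
```

send_rows:
  deltas:
    - [[0,0,-0.06,0,0,0],[0,0,-0.16,0,0,0],[0,0,-0.28,0,0,0],[0.02,0.06,-0.4,0,0,0],[0.05,0.16,-0.5,0,0,0],[0.09,0.28,-0.58,0,0,0],[0.14,0.42,-0.64,0,0,0],[0.19,0.58,-0.68,0,0,0],[0.25,0.74,-0.7,0,0,0],[0.3,0.88,-0.7,0,0,0]]

```text
time_s: 19.92
tcp_pos: [0.5779, 0.1791, 0.274]
tcp_rot: [0.002, -0.0, 1.0, 0.001]
contact_force: [-0.3, 0.1, -0.6]
grip_width: 0.0941
grasp_force: 0.0
```

send_rows:
  deltas:
    - [[0.06,0.16,0,0,0,0],[0.12,0.33,0,0,0,0],[0.18,0.5,0,0,0,0],[0.23,0.67,0,0,0,0],[0.28,0.82,0,0,0,0],[0.32,0.94,0,0,0,0],[0.34,0.99,0,0,0,0],[0.34,1.0,0,0,0,0],[0.34,1.0,0,0,0,0],[0.34,1.0,0,0,0,0]]

```text
time_s: 20.75
tcp_pos: [0.5106, 0.3759, 0.2717]
tcp_rot: [0.0, 0.0, 1.0, -0.0]
contact_force: [0.8, 0.5, 0.4]
grip_width: 0.0941
grasp_force: 0.0
```

Run:
```python
from h import *
c=look("yellow",.101,(.508,.405))
t=cam("top");cv2.imwrite("pics/t2.png",t[0][160:340,60:460,::-1].repeat(2,0).repeat(2,1));print(circ(t,blob(mask(t[0],"white"),(361,231)),.14))
```

```text
yellow px [354. 212.] ctr [0.5097 0.4147] ext [0.0636 0.0609] tcp [0.5107 0.3756 0.2717] delta [ 0.005  0.195 -0.   ] tilt [ 0.0005 -0.0007]
(array([634.4,   2.6,  35.6]), array([70.3, 60.6]))
```

View pics/t2.png

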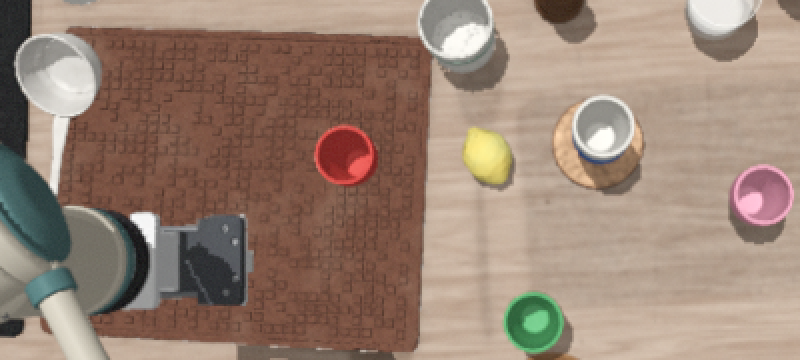

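White is seated concentric in blue on the coaster, at (603,128) in this crop, and red stands at (345,155). Yellow lies 39 mm to the tool's +y, so I'll shift across, descend and grip.

send_rows:
  deltas:
    - [[0,0.06,0,0,0,0],[0.005,0.14,0,0,0,0],[0.005,0.19,0.05,0,0,0],[0.005,0.195,0.16,0,0,0],[0.005,0.195,0.32,0,0,0],[0.005,0.195,0.5,0,0,0],[0.005,0.195,0.68,0,0,0],[0.005,0.195,0.83,0,0,0],[0.005,0.195,0.92,0,0,0],[0.005,0.195,0.95,0,0,0]]

```text
time_s: 21.68
tcp_pos: [0.5062, 0.4157, 0.0764]
tcp_rot: [-0.003, -0.001, 1.0, -0.002]
contact_force: [-0.2, 0.0, 0.2]
grip_width: 0.094
grasp_force: 0.0
```

send_rows:
  deltas:
    - [[0,0,0,0,0,0],[0,0,0,0,0,0],[0,0,0,0,0,0],[0,0,0,0,0,0],[0,0,0,0,0,0],[0,0,0,0,0,0],[0,0,0,0,0,0],[0,0,0,0,0,0],[0,0,0,0,0,0],[0,0,0,0,0,0]]
  fingers: 0

```text
time_s: 22.52
tcp_pos: [0.5098, 0.4166, 0.083]
tcp_rot: [0.001, -0.0, 1.0, 0.001]
contact_force: [-0.4, -0.6, 5.8]
grip_width: 0.0624
grasp_force: 15.0
```

send_rows:
  deltas:
    - [[0,0,-0.05,0,0,0],[0,0,-0.17,0,0,0],[0,0,-0.31,0,0,0],[0,0,-0.46,0,0,0],[0,0,-0.61,0,0,0],[0,0,-0.75,0,0,0],[0,0,-0.87,0,0,0],[0,0,-0.96,0,0,0],[0,0,-0.99,0,0,0],[0,0,-1.0,0,0,0]]

```text
time_s: 23.35
tcp_pos: [0.5092, 0.4164, 0.2829]
tcp_rot: [0.001, -0.0, 1.0, 0.001]
contact_force: [-1.3, -0.6, -1.7]
grip_width: 0.0622
grasp_force: 15.0
```

send_rows:
  deltas:
    - [[-0.015,-0.05,0,0,0,0],[-0.045,-0.14,0,0,0,0],[-0.08,-0.25,0,0,0,0],[-0.12,-0.37,0,0,0,0],[-0.155,-0.49,0,0,0,0],[-0.19,-0.61,0,0,0,0],[-0.23,-0.73,0,0,0,0],[-0.265,-0.84,0,0,0,0],[-0.295,-0.93,0,0,0,0],[-0.32,-1.0,0,0,0,0]]

```text
time_s: 24.18
tcp_pos: [0.5724, 0.2134, 0.2793]
tcp_rot: [-0.002, 0.001, 1.0, -0.001]
contact_force: [-0.1, 0.6, -0.3]
grip_width: 0.0624
grasp_force: 15.0
```

send_rows:
  deltas:
    - [[-0.03,-0.1,0,0,0,0],[-0.065,-0.21,0,0,0,0],[-0.1,-0.33,0,0,0,0],[-0.14,-0.45,0,0,0,0],[-0.18,-0.57,0,0,0,0],[-0.215,-0.69,0,0,0,0],[-0.25,-0.8,0,0,0,0],[-0.28,-0.9,0,0,0,0],[-0.305,-0.97,0,0,0,0],[-0.32,-1.0,0,0,0,0]]

```text
time_s: 25.02
tcp_pos: [0.6371, 0.014, 0.2801]
tcp_rot: [-0.001, 0.001, 1.0, -0.0]
contact_force: [0.2, 0.4, -1.1]
grip_width: 0.0619
grasp_force: 15.0
```

send_rows:
  deltas:
    - [[0,-0.03,0,0,0,0],[0,-0.06,0,0,0,0],[-0.003,-0.076,0,0,0,0],[-0.003,-0.076,0.02,0,0,0],[-0.003,-0.076,0.06,0,0,0],[-0.003,-0.076,0.09,0,0,0],[-0.003,-0.076,0.1,0,0,0],[-0.003,-0.076,0.1,0,0,0],[-0.003,-0.076,0.1,0,0,0],[-0.003,-0.076,0.1,0,0,0]]

```text
time_s: 25.85
tcp_pos: [0.6378, 0.0012, 0.2617]
tcp_rot: [0.0, -0.0, 1.0, 0.0]
contact_force: [-1.0, 0.3, 0.1]
grip_width: 0.0626
grasp_force: 15.0
```

Run:
```python
from h import *
for i in range(3):
  s,T=tool();print(T[:3,3].round(4),T[:2,2].round(4)); c=cam("wrist")
cv2.imwrite("pics/w5.png",c[0][:,:,::-1])
```

```text
[0.6378 0.0012 0.2617] [0.0004 0.0001]
[0.6379 0.0012 0.2618] [0.0006 0.0001]
[0.6379 0.0011 0.2618] [0.0007 0.0001]
```

View pics/w5.png

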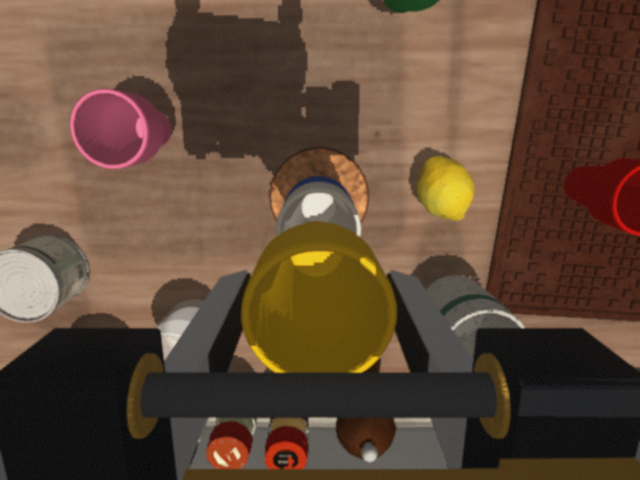

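Yellow is held level and lines up with white's rim (columns 277–361). I'll lower it.

send_rows:
  deltas:
    - [[0,0,0.05,0,0,0],[0,0,0.12,0,0,0],[0,0,0.2,0,0,0],[0,0,0.28,0,0,0],[0,0,0.35,0,0,0],[0,0,0.41,0,0,0],[0,0,0.45,0,0,0],[0,0,0.48,0,0,0],[0,0,0.49,0,0,0],[0,0,0.495,0,0,0]]

```text
time_s: 26.83
tcp_pos: [0.6378, 0.001, 0.1623]
tcp_rot: [-0.0, -0.0, 1.0, 0.0]
contact_force: [-0.4, -0.4, -0.1]
grip_width: 0.0621
grasp_force: 15.0
```

send_rows:
  deltas:
    - [[0,0,0.005,0,0,0],[0,0,0.01,0,0,0],[0,0,0.015,0,0,0],[0,0,0.015,0,0,0],[0,0,0.015,0,0,0],[0,0,0.015,0,0,0],[0,0,0.015,0,0,0],[0,0,0.015,0,0,0],[0,0,0.015,0,0,0],[0,0,0.015,0,0,0]]

```text
time_s: 27.67
tcp_pos: [0.638, 0.0011, 0.16]
tcp_rot: [0.001, -0.0, 1.0, 0.0]
contact_force: [0.5, 0.5, 3.9]
grip_width: 0.0622
grasp_force: 15.0
```

send_rows:
  deltas:
    - [[0,0,0,0,0,0],[0,0,0,0,0,0],[0,0,0,0,0,0],[0,0,0,0,0,0],[0,0,0,0,0,0],[0,0,0,0,0,0],[0,0,0,0,0,0],[0,0,0,0,0,0],[0,0,-0.03,0,0,0],[0,0,-0.06,0,0,0]]
  fingers: 1

```text
time_s: 28.5
tcp_pos: [0.6375, 0.001, 0.1716]
tcp_rot: [-0.0, -0.0, 1.0, 0.0]
contact_force: [0.9, 0.2, -0.1]
grip_width: 0.094
grasp_force: 0.0
```

send_rows:
  deltas:
    - [[0,0,-0.06,0,0,0],[0,0,-0.16,0,0,0],[0,0,-0.28,0,0,0],[0,0,-0.4,0,0,0],[0,0.02,-0.48,0,0,0],[0,0.08,-0.53,0,0,0],[0.01,0.18,-0.55,0,0,0],[0.02,0.3,-0.55,0,0,0],[0.03,0.44,-0.55,0,0,0],[0.04,0.58,-0.55,0,0,0]]

```text
time_s: 29.33
tcp_pos: [0.6292, 0.1186, 0.2817]
tcp_rot: [-0.0, 0.0, 1.0, 0.0]
contact_force: [-0.1, -0.3, 0.2]
grip_width: 0.0941
grasp_force: 0.0
```

send_rows:
  deltas:
    - [[0.01,0.14,0,0,0,0],[0.02,0.28,0,0,0,0],[0.03,0.42,0,0,0,0],[0.04,0.55,0,0,0,0],[0.05,0.65,0,0,0,0],[0.05,0.72,0,0,0,0],[0.05,0.745,0,0,0,0],[0.05,0.745,0,0,0,0],[0.05,0.745,0,0,0,0],[0.05,0.745,0,0,0,0]]

```text
time_s: 30.17
tcp_pos: [0.6198, 0.2648, 0.2815]
tcp_rot: [-0.0, 0.0, 1.0, -0.0]
contact_force: [-0.0, 0.1, -0.5]
grip_width: 0.0937
grasp_force: 0.0
```

Run:
```python
from h import *
c=look("red",.101,(.62,.2665));cv2.imwrite("pics/w6.png",c[0][:,:,::-1])
t=cam("top");print(circ(t,blob(mask(t[0],"yellow"),(361,229)),.178))
```

```text
red px [321. 213.] ctr [0.6218 0.2688] ext [0.0654 0.0626] tcp [0.6198 0.2647 0.2815] delta [-0.01  0.02 -0.  ] tilt [ 0.     -0.0005]
(array([636.3,   2.3,  31.3]), array([60.3, 59.6]))
```

View pics/w6.png

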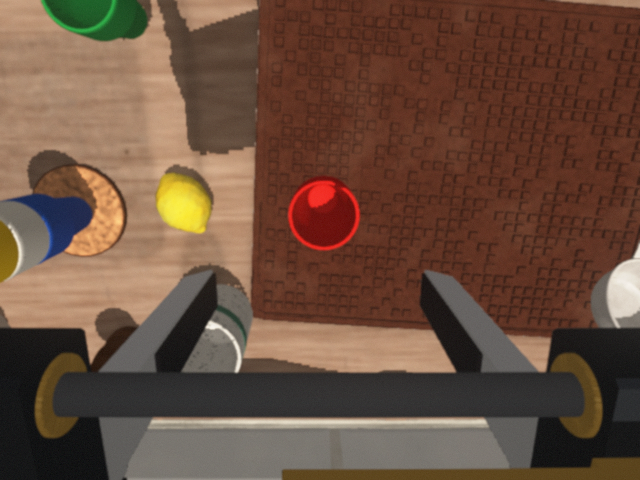

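Red's rim is at (324,213), centred and clear of the mug at (215,330). The stack stands on the coaster at the left.

send_rows:
  deltas:
    - [[-0.005,0.01,0.06,0,0,0],[-0.009,0.02,0.19,0,0,0],[-0.009,0.02,0.34,0,0,0],[-0.009,0.02,0.5,0,0,0],[-0.009,0.02,0.66,0,0,0],[-0.009,0.02,0.8,0,0,0],[-0.009,0.02,0.9,0,0,0],[-0.009,0.02,0.96,0,0,0],[-0.009,0.02,0.99,0,0,0],[-0.009,0.02,0.99,0,0,0]]

```text
time_s: 31.1
tcp_pos: [0.6212, 0.2694, 0.0826]
tcp_rot: [-0.001, 0.0, 1.0, -0.0]
contact_force: [1.9, 0.7, 0.1]
grip_width: 0.0938
grasp_force: 0.0
```

send_rows:
  deltas:
    - [[0,0,0,0,0,0],[0,0,0,0,0,0],[0,0,0,0,0,0],[0,0,0,0,0,0],[0,0,0,0,0,0],[0,0,0,0,0,0],[0,0,0,0,0,0],[0,0,0,0,0,0],[0,0,0,0,0,0],[0,0,0,0,0,0]]
  fingers: 0

```text
time_s: 31.93
tcp_pos: [0.6219, 0.2701, 0.0843]
tcp_rot: [0.001, -0.0, 1.0, 0.0]
contact_force: [-0.5, -1.1, 5.6]
grip_width: 0.0625
grasp_force: 15.0
```

send_rows:
  deltas:
    - [[0,0,-0.05,0,0,0],[0,0,-0.17,0,0,0],[0,0,-0.31,0,0,0],[0,0,-0.46,0,0,0],[0,0,-0.61,0,0,0],[0,0,-0.75,0,0,0],[0,0,-0.87,0,0,0],[0,0,-0.96,0,0,0],[0,0,-0.99,0,0,0],[0,0,-1.0,0,0,0]]

```text
time_s: 32.77
tcp_pos: [0.6217, 0.2702, 0.2848]
tcp_rot: [0.001, -0.0, 1.0, 0.0]
contact_force: [0.6, 0.5, -1.2]
grip_width: 0.0624
grasp_force: 15.0
```

send_rows:
  deltas:
    - [[0,-0.04,-0.02,0,0,0],[-0.01,-0.1,-0.05,0,0,0],[-0.02,-0.18,-0.08,0,0,0],[-0.03,-0.27,-0.1,0,0,0],[-0.04,-0.37,-0.1,0,0,0],[-0.05,-0.47,-0.1,0,0,0],[-0.055,-0.57,-0.1,0,0,0],[-0.06,-0.67,-0.1,0,0,0],[-0.07,-0.77,-0.1,0,0,0],[-0.08,-0.86,-0.1,0,0,0]]

```text
time_s: 33.6
tcp_pos: [0.6371, 0.0948, 0.3031]
tcp_rot: [-0.001, 0.001, 1.0, -0.0]
contact_force: [-0.2, 0.6, -1.2]
grip_width: 0.0621
grasp_force: 15.0
```

send_rows:
  deltas:
    - [[0,-0.09,0,0,0,0],[0,-0.18,0,0,0,0],[0,-0.26,0,0,0,0],[0,-0.33,0,0,0,0],[0,-0.39,0,0,0,0],[0,-0.43,0,0,0,0],[0,-0.46,0,0,0,0],[0,-0.48,0,0,0,0],[0,-0.485,0,0,0,0],[0,-0.485,0,0,0,0]]

```text
time_s: 34.43
tcp_pos: [0.6375, 0.0013, 0.3034]
tcp_rot: [-0.0, -0.0, 1.0, 0.0]
contact_force: [-0.2, -0.3, -1.2]
grip_width: 0.0622
grasp_force: 15.0
```

Run:
```python
from h import *
for i in range(4):
  s,T=tool(); c=cam("wrist")
print(T[:3,3].round(4),T[:2,2].round(4),((np.r_[.6378,.0011]-T[:2,3])/.2*[-1,1]).round(3));cv2.imwrite("pics/w7.png",c[0][:,:,::-1])
```

```text
[0.6375 0.0017 0.3035] [0.0001 0.0004] [-0.002 -0.003]
```

View pics/w7.png

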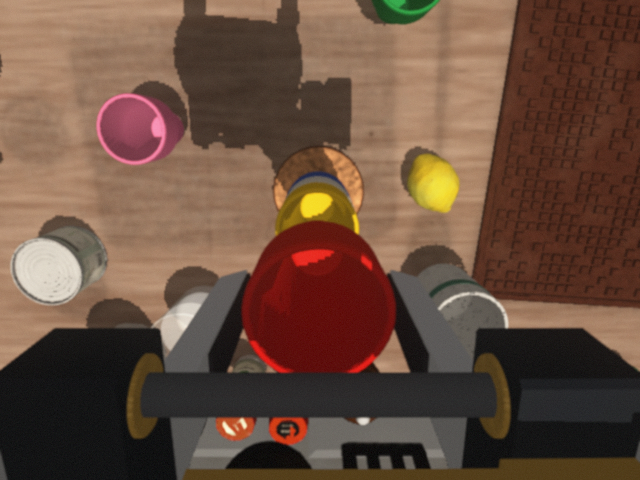

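Red lines up over yellow's rim (columns 276–359). I'll lower it.

send_rows:
  deltas:
    - [[0,-0.003,0.05,0,0,0],[0,-0.003,0.12,0,0,0],[0,-0.003,0.2,0,0,0],[0,-0.003,0.28,0,0,0],[0,-0.003,0.35,0,0,0],[0,-0.003,0.41,0,0,0],[0,-0.003,0.46,0,0,0],[0,-0.003,0.49,0,0,0],[0,-0.003,0.505,0,0,0],[0,-0.003,0.51,0,0,0]]

```text
time_s: 35.47
tcp_pos: [0.6374, 0.0005, 0.201]
tcp_rot: [-0.0, -0.0, 1.0, 0.0]
contact_force: [-0.5, -0.3, -1.2]
grip_width: 0.0623
grasp_force: 15.0
```

send_rows:
  deltas:
    - [[0,0,0.005,0,0,0],[0,0,0.01,0,0,0],[0,0,0.015,0,0,0],[0,0,0.015,0,0,0],[0,0,0.015,0,0,0],[0,0,0.015,0,0,0],[0,0,0.015,0,0,0],[0,0,0.015,0,0,0],[0,0,0.015,0,0,0],[0,0,0.015,0,0,0]]

```text
time_s: 36.3
tcp_pos: [0.6379, 0.0006, 0.1991]
tcp_rot: [0.001, -0.0, 1.0, 0.0]
contact_force: [0.2, 0.8, 4.0]
grip_width: 0.0625
grasp_force: 15.0
```

Contact came at the expected height. I'll release, rise, move clear and check.

send_rows:
  deltas:
    - [[0,0,0,0,0,0],[0,0,0,0,0,0],[0,0,0,0,0,0],[0,0,0,0,0,0],[0,0,0,0,0,0],[0,0,0,0,0,0],[0,0,0,0,0,0],[0,0,0,0,0,0],[0,0,-0.03,0,0,0],[0,0,-0.06,0,0,0]]
  fingers: 1

```text
time_s: 37.13
tcp_pos: [0.6373, 0.0004, 0.2106]
tcp_rot: [-0.0, -0.0, 1.0, 0.0]
contact_force: [-0.4, -0.7, 0.5]
grip_width: 0.0941
grasp_force: 0.0
```

send_rows:
  deltas:
    - [[0,0,-0.05,0,0,0],[0,0,-0.13,0,0,0],[0,0,-0.23,0,0,0],[0,0,-0.33,0,0,0],[0.02,0.02,-0.4,0,0,0],[0.08,0.08,-0.4,0,0,0],[0.2,0.2,-0.4,0,0,0],[0.34,0.34,-0.4,0,0,0],[0.48,0.48,-0.4,0,0,0],[0.6,0.6,-0.4,0,0,0]]

```text
time_s: 37.97
tcp_pos: [0.5158, 0.1217, 0.2918]
tcp_rot: [0.001, -0.0, 1.0, 0.0]
contact_force: [0.7, -0.2, 0.2]
grip_width: 0.0943
grasp_force: 0.0
```

send_rows:
  deltas:
    - [[0.1,0.12,0,0,0,0],[0.2,0.26,0,0,0,0],[0.3,0.4,0,0,0,0],[0.4,0.55,0,0,0,0],[0.48,0.68,0,0,0,0],[0.55,0.78,0,0,0,0],[0.6,0.85,0,0,0,0],[0.6,0.85,0,0,0,0],[0.6,0.85,0,0,0,0],[0.6,0.85,0,0,0,0]]

```text
time_s: 38.8
tcp_pos: [0.398, 0.2899, 0.2911]
tcp_rot: [0.001, -0.0, 1.0, -0.0]
contact_force: [-0.4, -0.3, 0.6]
grip_width: 0.0939
grasp_force: 0.0
```

Run:
```python
from h import *
t=cam("top");s=cam("scene");print(circ(t,blob(mask(t[0],"red"),(362,226)),.216),circ(t,blob(mask(t[0],"green"),(327,321)),.094))
a=cv2.resize(s[0][120:320,230:420],(380,400),interpolation=cv2.INTER_CUBIC);b=cv2.resize(t[0][130:340,260:470],(400,400))
cv2.imwrite("pics/end.png",np.hstack([a,b])[:,:,::-1])
```

```text
(array([635.7,   1.9,  31.3]), array([60. , 57.7])) (array([443.9,  78.2,  27.8]), array([53.1, 53.5]))
```

View pics/end.png

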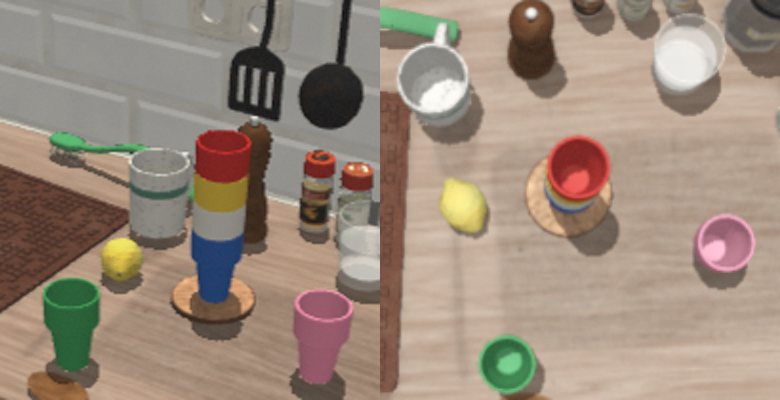

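The pictures show a straight stack of blue, white, yellow and red on the middle of the coaster, with only the collars showing. Green and the bystanders have not moved. I'll hand it in.

```bash
python3 -c "
from rig import env
print(env.finish_job())"
```

```text
the job is handed in; nothing more can be done
None
```

The job is handed in at about 39 s: blue, white, yellow and red stand as one upright, fully seated stack on the middle of the coaster, and green, the tin, the mug and the glass are where they were; the hand-in gave no verdict.

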